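# Close the lapped doors of the valve cabinet

## Robot

A 7-joint arm with a two-finger parallel gripper is mounted at the origin on the work surface. World frame = base frame: x ahead of the robot, y to its left, z up, the work surface at z = 0. Lengths are in m, angles in rad, forces in N, time in s.
With the tool pointing down it reaches from about 0.4 to 0.9 m from the base axis. Payload 5.6 kg.
Tool frame: the origin (TCP) lies midway between the tips of the shut fingers; the grasp point (between the pads) lies 19 mm behind it; z points along the fingers, y is the direction in which the jaws open and shut (so a half turn about z gives the same grasp; the last joint's range is limited). The gripper opens to 92 mm and grips with 3 to 60 N. Pads are 20 mm wide; open, the fingers measure 128 mm over their backs; the gripper's body (75 mm by 189 mm) begins 69 mm behind the grasp point.
Start: joints at [-1.222, 0.468, -0.012, 1.603, 0.006, 1.071, -0.056], TCP at [0.248, 0.601, 0.184] pointing down, gripper open.
Joint ranges: [-2.53, 2.53], [-0.31, 2.02], [-1.57, 1.55], [0.28, 2.44], [-1.29, 4.43], [0.15, 1.84], [-2.92, 2.92]. Speed limits (rad/s): [2.57, 2.57, 3.14, 3.14, 3.14, 3.14, 3.14].

## Interface

Orientations are given as a rotation vector (axis times angle).
In Python, from workcell import r gives the robot as it stands.
- The arm moves only by the shell command python3 -m handwheel 'ROWS' [OPENING] [FORCE]. ROWS is JSON, a list of rows, each a list of 4 numbers: the shift along the tool's x, y, z in mm, then the turn about the tool's z in degrees. In form: [[tx, ty, tz, spin], ...]. A call has 1 to 12 rows; each row is the pose to reach, as a shift and turn from the pose measured when the call began, along the tool's axes at that moment; what a row does not reach only later rows make up. A row lasts 1/10 s, in which the tool goes at most 50 mm and 8.59 degrees, less where a joint would pass 70% of its speed; a pose out of reach is approached as far as the arm can. A call with a gripper value outside its range is refused whole. OPENING is the opening, from -1 (shut) to 1 (fully open), so that 0 is half open, set as the call begins (- or left out, the last holds). The fingers move at their own pace and stop on an object; FORCE is the grip in N (left out, the last holds). Time passes only in rows, so rows that repeat a pose let the fingers close. It gives the time, the measured TCP pose, the force and the opening at its end, in the units of the state.
- r.sense(): the state, without advancing time (a new reading comes with each control period).
- r.snapshot(name): name is "scene" or "top"; returns (picture, depth): 384x512x3 uint8, blue, green, red; 384x512 float32, m along the optical axis (not along the pixel's ray), 0 where there is no reading.
- r.camera_info(name): a dict with "fx", "fy", "cx", "cy" (pixels), "rvec" (rotation vector, rad) and "tvec" (3), from world to camera coordinates, as OpenCV has them. Camera axes: x right, y down, z forward; pixel columns grow to the right and rows downward; lengths in m; the calibration is good to about 2 mm. A picture is of the moment at which its call begins. camera_info takes no time and is no camera call.
- r.hand_in(): hands the job in, once; it reports no verdict.
The state is a dict: "time_s": time; "q": joint angles; "qvel": joint speeds; "joint_torque": joint torques, N m; "tool_pos": TCP position; "orientation": TCP orientation; "ft_force": force on the tool from outside, world axes, zero at the start; "torque": the same for the moment, N m; "width": finger opening in m.
Only numpy, scipy, OpenCV 4.12 (cv2) and the standard library are available. Lean on these libraries where they do the work, as an engineer would, in place of code of your own. Each camera call takes 0.05 s, during which the arm holds its last target.

## Task

Close up the open frosted cabinet so that its two doors lap: shut the rebated door (the one with the thin black tongue along its free edge) fully home first, while the flanged door still stands open, and then shut the flanged door (brass flange along its free edge) fully home over it. Leave the chromed lap rod lying where it is.

Things in the scene. Friction and masses are not known exactly. Their poses are not given: they have to be found in the camera images.
- cabinet: Frosted acrylic cabinet fixed on the bench: 116 mm deep (x), 240 wide (y), 170 high; origin at the centre of its underside, z up, open front facing its own -x. Two upright doors, 10 mm thick, 8 to 166 mm above the bench, both standing ajar towards -x. Vertical hinge axes, in mid thickness, at x = -64 mm, y = +118 mm (rebated) and y = -118 mm (flanged) in this frame.
- rebated (a joint): Rebated door's angle, rad: 0 shut (along the cabinet's y), growing as it swings out to -x, at most 1.6. Hinge axis at the cabinet's +y side; from it a pale panel to 104 mm, then a black tongue, 4 mm thick at the inner side, to 120 mm. Dark red knob 18 mm out of the outer face, 82 mm from the hinge, 60 mm up. Light hinge (1 N), no latch; stays where left.
- flanged (a joint): Flanged door's angle, rad: 0 shut, growing as it swings out to -x, at most 1.6. Hinge axis at the cabinet's -y side; from it a pale panel to 113 mm, then a brass flange, 4 mm thick at the outer side, to 129 mm, which laps over the black tongue when shut last and blocks it if shut first. Knob and light hinge as on the other door.
- lap_rod: Chromed steel lap rod lying on the bench to the left of the doors as the robot sees them (+y), 18 mm thick, 185 mm long along its own x, with a dark square 40 mm handle at its +x end; origin under its middle, on the bench. To be left alone.

How it is judged:
By the outcome, as a careful person would: the job done as asked, in the order asked, and still so for the second after the job is handed in, with the robot touching nothing.
It also fails if it takes over 45 s, if anything falls off the work surface, if the arm or the gripper's body presses on something with over 40 N, if the wrist force passes 120 N, or if a joint passes its speed limit or range.

## Working session

There is one attempt and no reset: what is moved stays moved. The work goes in short steps, Python scripts to look and compute and a shell command to move; the robot and the scene stay as the last step left them, time stands still between calls to the robot, and variables do not carry over. Pictures are saved under pics/ and viewed, and the job is handed in when it is done.

```bash
mkdir -p pics; ls
cat > h.py <<'E'
import numpy as np,cv2
from workcell import r
from scipy.spatial.transform import Rotation as R
def cam(n):
    c=r.camera_info(n);K=np.array([[c['fx'],0,c['cx']],[0,c['fy'],c['cy']],[0,0,1]]);M=cv2.Rodrigues(np.array(c['rvec'],float))[0];return K,M,np.array(c['tvec'],float).ravel()
def cloud(n,d):
    K,M,t=cam(n);v,u=np.mgrid[:384,:512]
    P=np.stack([(u-K[0,2])/K[0,0]*d,(v-K[1,2])/K[1,1]*d,d],-1)
    return (P-t)@M
def shot(tag):
    o={}
    for n in("scene","top"):
        p,d=r.snapshot(n);cv2.imwrite(f'pics/{n}_{tag}.png',p);np.save(f'pics/{n}_{tag}.npy',d);o[n]=(p,d)
    return o
def proj(n,P):
    K,M,t=cam(n);q=(np.asarray(P)@M.T+t)@K.T;return q[...,:2]/q[...,2:]
E
python3 - <<'E'
from h import *
o=shot('0')
s=r.sense();print(s['time_s'],s['tool_pos'],s['orientation'],s['width'],s['ft_force'])
print(R.from_rotvec(s['orientation']).as_matrix().round(3))
for n in o:
    K,M,t=cam(n);print(n,K[0,0],(-M.T@t).round(3),M.round(2).tolist())
E
```

```text
pics
0.1 [0.24806641 0.60019746 0.18346168] [-6.11603434e-01 -3.08129421e+00  2.38500784e-03] 0.09174643690046595 [-0.41566767 -0.29531561 -0.28632715]
[[-0.924  0.382 -0.   ]
 [ 0.382  0.924 -0.001]
 [-0.    -0.002 -1.   ]]
scene 366.6234102870727 [ 0.63  -0.127  0.725] [[0.97, 0.23, -0.0], [0.21, -0.93, -0.31], [-0.07, 0.3, -0.95]]
top 470.264537229919 [0.543 0.102 0.884] [[-0.01, -1.0, 0.01], [-1.0, 0.01, -0.04], [0.04, -0.01, -1.0]]
```

View pics/scene_0.png

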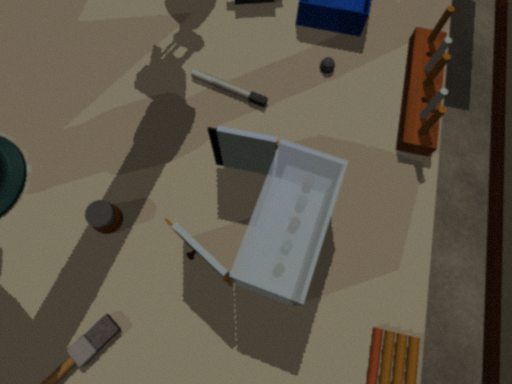

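View pics/top_0.png

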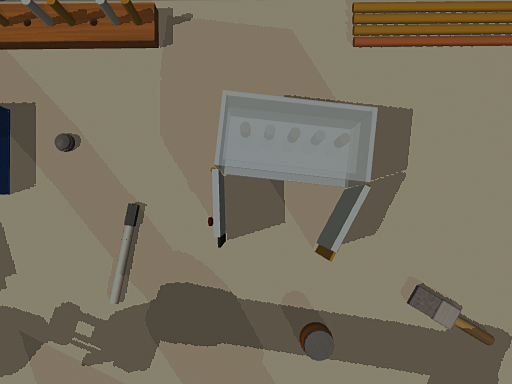

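The scene view shows the cabinet, with the rebated door at about (245,150) and the flanged door at (200,248). In the top view the rebated door runs from its hinge at about (214,168) to a black tongue tip at (221,243). The flanged door runs from (366,187) to a brass tip at (325,257), and the rod lies at (125,255). I'll enlarge the top view next.

Run:
```python
from h import *
p=cv2.imread('pics/top_0.png');c=p[85:270,195:395];cv2.imwrite('pics/crop0.png',cv2.resize(c,None,fx=4,fy=3.2*1.25/1,interpolation=cv2.INTER_CUBIC)[:,:800][:600+0] if 0 else cv2.resize(c,None,fx=3.2,fy=3.2,interpolation=cv2.INTER_CUBIC))
d=np.load('pics/top_0.npy');P=cloud('top',d)
for u,v in [(214,172),(215,200),(217,235),(221,240),(365,190),(345,220),(328,248),(323,252),(225,95),(374,112),(219,163),(370,180),(300,130),(300,95),(130,215),(317,340)]:
    print((u,v),P[v,u].round(3))
z=P[...,2]
h=np.histogram(z[80:270,190:400],bins=np.arange(0,0.2,0.01));print(h[0])
```

```text
(214, 172) [0.604 0.155 0.165]
(215, 200) [0.561 0.153 0.165]
(217, 235) [0.508 0.151 0.166]
(221, 240) [0.498 0.147 0.14 ]
(365, 190) [ 0.573 -0.077  0.164]
(345, 220) [ 0.528 -0.046  0.162]
(328, 248) [ 0.484 -0.021  0.146]
(323, 252) [ 0.473 -0.022  0.088]
(225, 95) [0.721 0.136 0.171]
(374, 112) [ 0.693 -0.092  0.17 ]
(219, 163) [0.617 0.146 0.17 ]
(370, 180) [ 0.588 -0.084  0.168]
(300, 130) [0.666 0.022 0.169]
(300, 95) [ 0.762  0.002 -0.001]
(130, 215) [0.539 0.321 0.015]
(317, 340) [ 0.317 -0.014  0.054]
[ 5861    94    90    97    98   102   141   113   110   111   119   116
   125   124   158   141 11171  1693     0]
```

View pics/crop0.png

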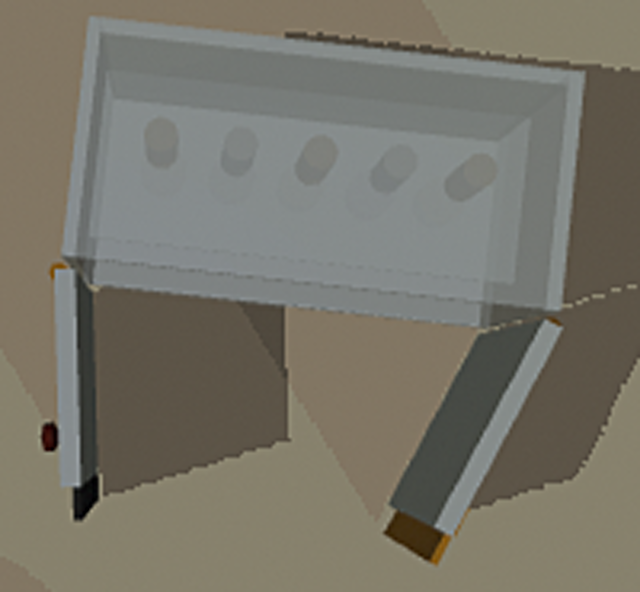

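```bash
cat >> h.py <<'E'
def doors(tag,C=None):
    d=np.load(f'pics/top_{tag}.npy');P=cloud('top',d)[80:275,190:400].reshape(-1,3);return P
E
python3 - <<'E'
from h import *
P=doors('0')
d=np.load('pics/top_0.npy')
Q=cloud('top',d)
m=np.zeros((384,512),np.uint8)
m[(Q[...,2]>0.158)]=1; m[:80]=0;m[275:]=0;m[:,:190]=0
n,l,st,_=cv2.connectedComponentsWithStats(m,connectivity=4);print(st)
for i in range(1,n):
    if st[i,4]>100:
        X=Q[l==i][:,:2].astype(np.float32);print(i,cv2.minAreaRect(X*1000),cv2.boxPoints(cv2.minAreaRect(X*1000)).round(0).tolist())
m2=(Q[...,2]>0.1675)&(m>0); X=Q[m2][:,:2].astype(np.float32);print('cab',cv2.minAreaRect(X*1000))
E
```

```text
[[     0      0    512    384 183461]
 [   218     80      1      1      1]
 [   296     80      1      1      1]
 ...
 [   306    270      1      1      1]
 [   380    270      1      1      1]
 [   312    273      1      1      1]]
17 ((625.96435546875, 32.29258728027344), (240.54983520507812, 181.4617919921875), 82.85628509521484) [[521.0, -76.0], [701.0, -98.0], [731.0, 140.0], [551.0, 163.0]]
70 ((549.1979370117188, 129.73692321777344), (119.64010620117188, 55.63923263549805), 1.0266720056533813) [[489.0, 156.0], [490.0, 101.0], [610.0, 103.0], [609.0, 159.0]]
95 ((558.5717163085938, 5.443084716796875), (146.76580810546875, 128.62269592285156), 57.8120002746582) [[465.0, -22.0], [574.0, -91.0], [652.0, 33.0], [543.0, 102.0]]
cab ((612.9368896484375, 34.087669372558594), (240.26832580566406, 207.02102661132812), 82.8204345703125)
```

```bash
cat >> h.py <<'E'
def ray(n,u,v,z):
    K,M,t=cam(n);c=-M.T@t;d=M.T@np.linalg.inv(K)@np.array([u,v,1.]);return c+d*(z-c[2])/d[2]
E
python3 - <<'E'
from h import *
f=lambda a,b,z:ray('top',a/3.2+195-.34,b/3.2+85-.34,z)[:2]
bl,br,fl,fr=[f(*k,.17) for k in((92,16),(585,72),(63,255),(560,310))]
print(bl,br,fl,fr,[np.linalg.norm(a-b) for a,b in((bl,br),(fl,fr),(bl,fl),(br,fr))])
y=(bl-br)+(fl-fr); th=np.arctan2(-y[0],y[1]);c=(bl+br+fl+fr)/4
print('c',c,'yaw deg',np.degrees(th))
Rz=np.array([[np.cos(th),-np.sin(th)],[np.sin(th),np.cos(th)]])
hR=c+Rz@[-.064,.118];hF=c+Rz@[-.064,-.118];print('hinges',hR,hF)
tR=f(72,486,.166)/2+f(81,484,.166)/2 ; tF=f(442,530,.166)
# panel end outer/inner at top
print('reb tongue',f(77,518,.166),f(61,486,.166),f(80,486,.166)); print('fl',f(434,527,.166),f(452,534,.166),f(437,562,.166))
for h,p,s in((hR,f(70,486,.166),1),(hF,f(443,531,.166),-1)):
    v=Rz.T@(p-h);print(np.linalg.norm(v),np.degrees(np.arctan2(-v[0],-s*v[1])))
E
```

```text
[0.72953795 0.1385285 ] [ 0.69994637 -0.097459  ] [0.61499884 0.15356268] [ 0.58577525 -0.08278257] [np.float64(0.23783558187984627), np.float64(0.23814511383563794), np.float64(0.11552157064980455), np.float64(0.11511055735519812)]
c [0.6575646 0.0279624] yaw deg -7.097971771314436
hinges [0.60863591 0.15296633] [ 0.57947425 -0.08122504]
reb tongue [0.49004743 0.14849163] [0.50530604 0.15592725] [0.50517796 0.14690684]
fl [ 0.48332576 -0.0212609 ] [ 0.47988255 -0.02977965] [ 0.46672609 -0.02236077]
0.10339885118263915 82.17523324833579
0.11282089927430865 67.50820670730968
```

```bash
cat >> h.py <<'E'
C=np.array([.6575646,.0279624]);TH=np.radians(-7.098);RZ=np.array([[np.cos(TH),-np.sin(TH)],[np.sin(TH),np.cos(TH)]])
def go(pts):
    "pts: cab x,y mm, world z mm -> tool shift mm"
    s=r.sense();M=R.from_rotvec(s['orientation']).as_matrix();p=np.array(s['tool_pos'])
    loc=RZ.T@(p[:2]-C)*1000
    print('t',s['time_s'],'cab',loc.round(1),'z',(p[2]*1000).round(1),'yawx',np.degrees(np.arctan2(M[1,0],M[0,0])).round(2),'F',np.round(s['ft_force'],1),'w',round(s['width'],4))
    for a in pts:
        w=np.r_[C+RZ@(np.array(a[:2])/1000),a[2]/1000];print(a,(M.T@(w-p)*1000).round(1))
def arc(door,a,rad,off):
    a=np.radians(a);s=1 if door=='R' else -1
    return [-64+1000*0-rad*np.sin(a)-off*np.cos(a), s*(118-rad*np.cos(a)+off*np.sin(a))]
E
python3 - <<'E'
from h import *
t=arc('R',82,90,45);print(t)
go([t+[183],t+[112]])
E
```

```text
[np.float64(-159.3869157299443), np.float64(150.03648400696477)]
t 0.1 cab [-477.1  517.2] z 183.5 yawx 157.55 F [-0.4 -0.3 -0.3] w 0.0917
[np.float64(-159.3869157299443), np.float64(150.03648400696477), 183] [-403.6 -270.     0.9]
[np.float64(-159.3869157299443), np.float64(150.03648400696477), 112] [-403.6 -269.9   71.9]
```

```bash
python3 -m handwheel '[[-35,-22,0,-4],[-70,-46,0,-8],[-105,-70,0,-12],[-140,-93,0,-15.4],[-175,-117,0,-15.4],[-210,-140,0,-15.4],[-245,-164,0,-15.4],[-280,-187,0,-15.4],[-315,-210,0,-15.4],[-350,-234,0,-15.4],[-385,-257,0,-15.4],[-404,-270,0,-15.4]]' -1 20
python3 - <<'E'
from h import *
go([arc('R',82,90,45)+[112]])
E
```

```text
time_s: 1.3
tool_pos: [0.52, 0.1924, 0.1837]
orientation: [-0.2, -3.135, 0.005]
ft_force: [0.6, 0.5, 0.0]
width: 0.0005
t 1.3 cab [-156.9  146.2] z 183.7 yawx 172.7 F [0.6 0.5 0. ] w 0.0005
[np.float64(-159.3869157299443), np.float64(150.03648400696477), 112] [ 2.5  4.1 71.7]
```

```bash
python3 -m handwheel '[[2.5,4,20,0],[2.5,4,50,0],[2.5,4,72,0],[2.5,4,72,0]]'
python3 - <<'E'
from h import *
go([arc('R',a,90,23 if a>45 else 18)+[112] for a in (82,70,60,50,40,30,22,15,10,5)])
E
```

```text
time_s: 1.7
tool_pos: [0.5154, 0.1952, 0.1086]
orientation: [-0.2, -3.129, 0.01]
ft_force: [-0.4, -0.1, 0.2]
width: 0.0004
t 1.7 cab [-161.7  148.4] z 108.6 yawx 172.69 F [-0.4 -0.1  0.2] w 0.0004
[np.float64(-156.32510750882284), np.float64(128.25058649465024), 112] [ -5.4 -20.2  -3.3]
[np.float64(-156.43879916722216), np.float64(108.8311173787657), 112] [ -5.4 -39.6  -3.2]
[np.float64(-153.44228634059948), np.float64(92.91858428704208), 112] [ -8.5 -55.5  -3.1]
[np.float64(-147.72811490349844), np.float64(77.76813731994795), 112] [-14.2 -70.6  -3. ]
[np.float64(-135.63968484793014), np.float64(60.62617709364969), 112] [-26.4 -87.7  -3. ]
[np.float64(-124.5884572681199), np.float64(49.05771365940052), 112] [-37.5 -99.3  -3. ]
[np.float64(-114.40390278963426), np.float64(41.296371770475545), 112] [ -47.7 -107.    -3. ]
[np.float64(-104.68037893243009), np.float64(35.72541844582922), 112] [ -57.4 -112.5   -3. ]
[np.float64(-97.35487554424347), np.float64(32.49296942690603), 112] [ -64.8 -115.7   -3. ]
[np.float64(-89.77552141294066), np.float64(29.911280541200746), 112] [ -72.4 -118.3   -3. ]
```

```bash
python3 -m handwheel '[[-4,-12,-3,0],[-5,-20,-3,0],[-5,-30,-3,0],[-6,-40,-3,0],[-7,-48,-3,0],[-9,-56,-3,0],[-12,-64,-3,0],[-16,-72,-3,0],[-21,-80,-3,0],[-27,-88,-3,0],[-32,-94,-3,0],[-32,-94,-3,0]]'
python3 - <<'E'
from h import *
o=shot('1')
go([arc('R',a,90,18)+[112] for a in (30,22,15,10,5,0)])
a=o['top'][0][80:280,190:400];cv2.imwrite('pics/c1.png',cv2.resize(a,None,fx=3,fy=3))
E
```

```text
time_s: 2.9
tool_pos: [0.5359, 0.0963, 0.112]
orientation: [-0.203, -3.129, 0.011]
ft_force: [0.3, -0.4, -1.1]
width: 0.0004
t 3.0 cab [-130.    54.1] z 111.9 yawx 172.67 F [ 0.8 -0.   0. ] w 0.0006
[np.float64(-124.5884572681199), np.float64(49.05771365940052), 112] [-5.4 -5.  -0.1]
[np.float64(-114.40390278963426), np.float64(41.296371770475545), 112] [-15.6 -12.7  -0.1]
[np.float64(-104.68037893243009), np.float64(35.72541844582922), 112] [-25.4 -18.2  -0.1]
[np.float64(-97.35487554424347), np.float64(32.49296942690603), 112] [-32.7 -21.4  -0.1]
[np.float64(-89.77552141294066), np.float64(29.911280541200746), 112] [-40.3 -24.   -0.2]
[np.float64(-82.0), np.float64(28.0), 112] [-48.1 -25.9  -0.2]
```

View pics/c1.png

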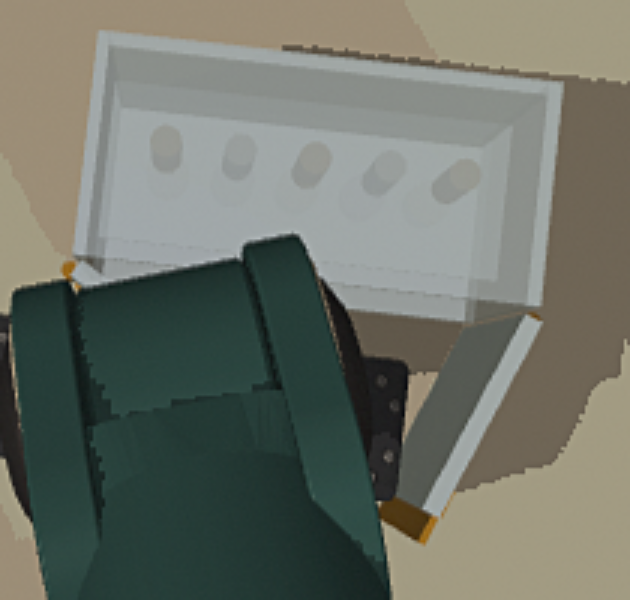

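View pics/scene_1.png

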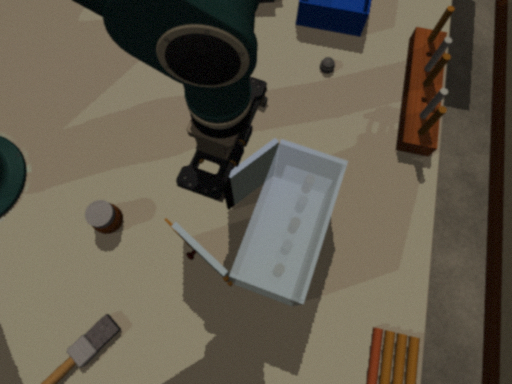

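The rebated door is following the shut fingers: in the top crop it has swung in at (85,275), half open. The flanged door, from (535,318) to (420,540), hasn't moved. I'll keep pushing.

```bash
python3 -m handwheel '[[-5,-5,0,0],[-12,-10,0,0],[-18,-14,0,0],[-25,-18,0,0],[-31,-20,0,0],[-37,-22,0,0],[-42,-24,0,0],[-46,-25,0,0],[-50,-26,0,0],[-53,-26,0,0],[-53,-26,0,0]]'
python3 - <<'E'
from h import *
go([[-79,28,112]])
E
```

```text
time_s: 4.1
tool_pos: [0.5813, 0.0655, 0.1115]
orientation: [-0.199, -3.122, 0.011]
ft_force: [-8.9, -0.2, 6.6]
width: 0.0009
t 4.1 cab [-80.4  27.8] z 111.5 yawx 172.69 F [-8.9 -0.2  6.6] w 0.0009
[-79, 28, 112] [-1.3  0.2 -0.5]
```

```bash
python3 -m handwheel '[[-4,0,0,0],[-6,0,0,0],[-6,0,0,0],[-6,0,0,0]]'
python3 - <<'E'
from h import *
go([])
E
```

```text
time_s: 4.5
tool_pos: [0.5809, 0.0655, 0.1114]
orientation: [-0.197, -3.109, 0.011]
ft_force: [-16.9, 0.7, 14.0]
width: 0.0005
t 4.5 cab [-80.7  27.7] z 111.4 yawx 172.75 F [-16.9   0.7  14. ] w 0.0005
```

```bash
python3 -m handwheel '[[8,0,0,0],[25,0,0,0],[35,0,-25,0],[40,0,-60,0],[50,30,-85,0],[80,70,-85,0],[100,110,-85,0],[100,110,-85,0]]'
python3 - <<'E'
from h import *
o=shot('2')
go([arc('F',67.5,95,45)+[190]])
a=o['top'][0][80:280,190:400];cv2.imwrite('pics/c2.png',cv2.resize(a,None,fx=3,fy=3))
a=o['scene'][0][100:320,140:380];cv2.imwrite('pics/s2.png',cv2.resize(a,None,fx=2.7,fy=2.7))
E
```

```text
time_s: 5.3
tool_pos: [0.4955, 0.1946, 0.1984]
orientation: [-0.181, -3.11, 0.006]
ft_force: [-0.4, 0.2, 0.1]
width: 0.0004
t 5.4 cab [-178.3  139.5] z 198.1 yawx 172.9 F [-0.3 -0.7  0.1] w 0.0003
[np.float64(-168.98931004500128), np.float64(-123.21965288832436), 190] [  -9.6 -262.6   10.2]
```

View pics/c2.png

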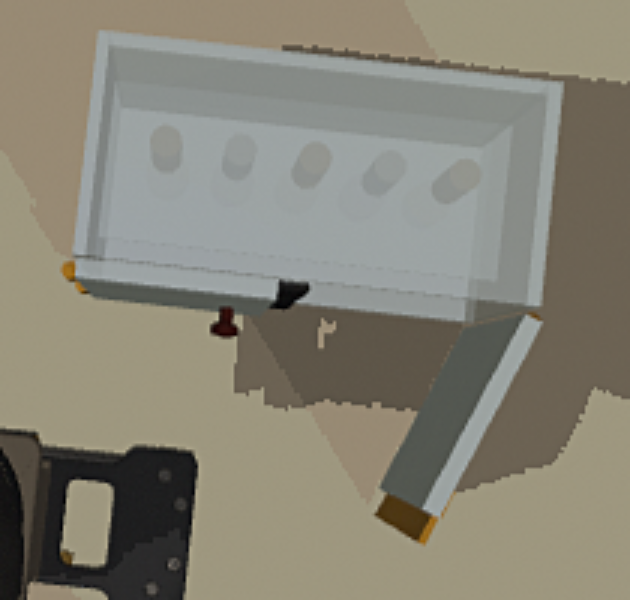

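View pics/s2.png

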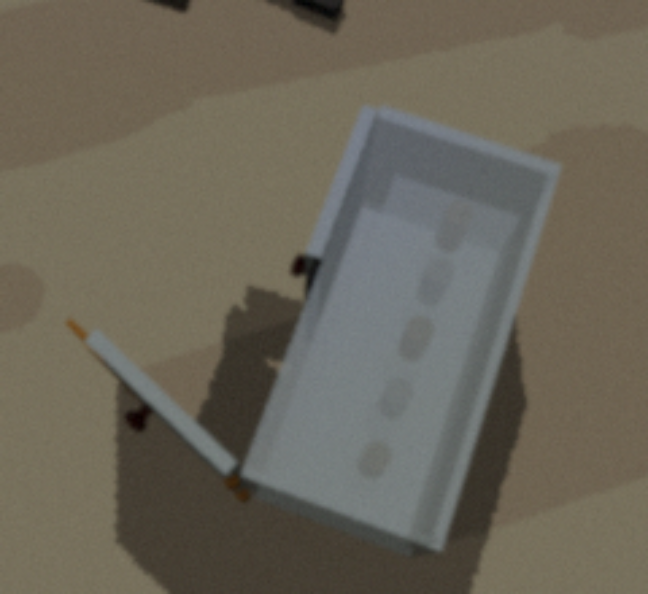

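The rebated door now lies along the cabinet front, with its tongue at crop (292,292) and its knob at (225,322), and the flanged door is still open. Before moving on, I'll check the shut angle by projecting the expected outline.

```bash
cat >> h.py <<'E'
def outline(door,ang,x0=190,y0=80,k=6):
    s=1 if door=='R' else -1;L=(104,120) if door=='R' else (113,129);a=np.radians(ang);out=[]
    for l,o in ((0,-5),(L[0],-5),(L[0],5),(0,5)):
        x=-64-l*np.sin(a)-o*np.cos(a);y=s*(118-l*np.cos(a)+o*np.sin(a))
        out.append(np.r_[C+RZ@(np.array([x,y])/1000),.166])
    return ((proj('top',np.array(out))+.5-[x0,y0])*k)
E
python3 - <<'E'
from h import *
a=cv2.imread('pics/top_2.png')[155:190,205:310];a=cv2.resize(a,None,fx=7,fy=7,interpolation=cv2.INTER_CUBIC)
b=a.copy()
for g,c in((0,(0,255,0)),(4,(0,0,255))):cv2.polylines(b,[outline('R',g,205,155,7).astype(int)],True,c,1)
cv2.imwrite('pics/c2b.png',np.vstack([a,b]))
E
```

```text
(no output)
```

View pics/c2b.png

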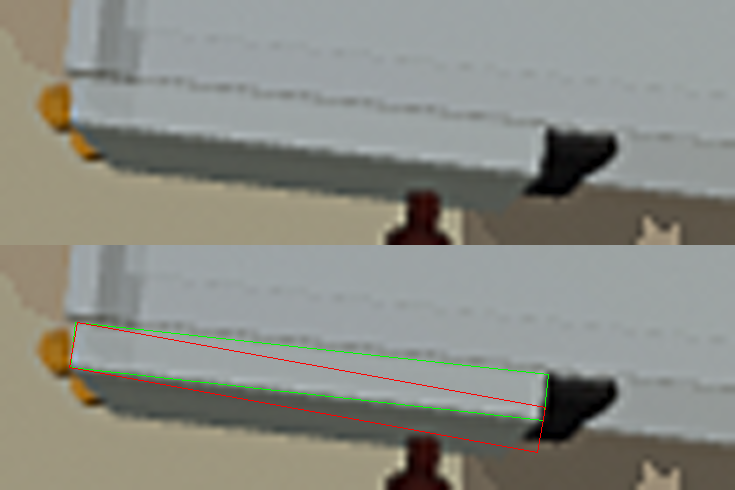

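The panel top matches the green outline for 0° to within a pixel, so the rebated door is home. Next I'll go over the flanged door to its outer side.

```bash
python3 -m handwheel '[[-2,-30,0,0],[-4,-70,0,0],[-6,-110,0,0],[-8,-150,0,0],[-9,-190,0,0],[-10,-230,0,0],[-10,-263,0,0],[-10,-266,0,0],[-10,-266,20,0],[-10,-266,50,0],[-10,-266,86,0],[-10,-266,86,0]]'
python3 - <<'E'
from h import *
go([arc('F',a,95,23 if a>45 else 18)+[112] for a in (67,60,50,40,30,22,15,10,5,0)])
E
```

```text
time_s: 6.6
tool_pos: [0.4691, -0.0778, 0.1108]
orientation: [-0.195, -3.101, 0.013]
ft_force: [0.2, -0.0, -0.3]
width: 0.0005
t 6.6 cab [-174.  -128.2] z 110.8 yawx 172.8 F [ 0.2 -0.  -0.3] w 0.0005
[np.float64(-160.43477703323512), np.float64(-102.05215442292513), 112] [-13.5  26.2  -1.9]
[np.float64(-157.77241335952166), np.float64(-90.41858428704208), 112] [-16.1  37.8  -2.1]
[np.float64(-151.55833711909332), np.float64(-74.55419927151526), 112] [-22.3  53.7  -2.5]
[np.float64(-138.85362289636282), np.float64(-56.7959548780548), 112] [-34.9  71.5  -3.1]
[np.float64(-127.0884572681199), np.float64(-44.72758664047832), 112] [-46.7  83.6  -3.6]
[np.float64(-116.27693575671381), np.float64(-36.660452497641614), 112] [-57.5  91.6  -4.1]
[np.float64(-105.97447415794271), np.float64(-30.895789314383876), 112] [-67.8  97.4  -4.5]
[np.float64(-98.22311643257812), np.float64(-27.568930661844984), 112] [-75.5 100.7  -4.8]
[np.float64(-90.21130012667895), np.float64(-24.930307050742023), 112] [-83.5 103.4  -5.1]
[np.float64(-82.0), np.float64(-23.0), 112] [-91.7 105.3  -5.4]
```

```bash
python3 -m handwheel '[[-8,14,-1,0],[-13,24,-2,0],[-15,33,-2,0],[-18,43,-2,0],[-23,53,-2,0],[-28,62,-3,0],[-34,70,-3,0],[-40,77,-3,0],[-46,83,-4,0],[-52,88,-4,0],[-58,92,-4,0],[-58,92,-4,0]]'
python3 - <<'E'
from h import *
go([arc('F',a,95,18)+[112] for a in (22,15,10,5,0)])
E
```

```text
time_s: 7.8
tool_pos: [0.5392, 0.0068, 0.1118]
orientation: [-0.194, -3.102, 0.012]
ft_force: [0.3, -0.4, -0.5]
width: 0.0001
t 7.8 cab [-114.8  -35.6] z 111.8 yawx 172.83 F [ 0.3 -0.4 -0.5] w 0.0001
[np.float64(-116.27693575671381), np.float64(-36.660452497641614), 112] [ 1.4 -1.1 -0.1]
[np.float64(-105.97447415794271), np.float64(-30.895789314383876), 112] [-8.9  4.7 -0.5]
[np.float64(-98.22311643257812), np.float64(-27.568930661844984), 112] [-16.6   8.   -0.8]
[np.float64(-90.21130012667895), np.float64(-24.930307050742023), 112] [-24.6  10.7  -1.1]
[np.float64(-82.0), np.float64(-23.0), 112] [-32.8  12.6  -1.4]
```

```bash
python3 -m handwheel '[[-5,3,0,0],[-10,6,0,0],[-15,8,-1,0],[-20,10,-1,0],[-25,11,-1,0],[-29,12,-1,0],[-33,13,-1,0],[-37,13,-1,0],[-40,13,-1,0],[-42,13,-1,0],[-42,13,-1,0]]'
python3 - <<'E'
from h import *
go([])
E
```

```text
time_s: 8.9
tool_pos: [0.5737, 0.0157, 0.1113]
orientation: [-0.192, -3.083, 0.011]
ft_force: [-25.1, 1.5, 20.5]
width: 0.0004
t 8.9 cab [-81.8 -22.5] z 111.3 yawx 172.86 F [-25.1   1.5  20.5] w 0.0004
```

```bash
python3 -m handwheel '[[10,0,0,0],[30,0,0,0],[55,0,-20,0],[90,0,-50,0],[130,20,-70,0],[150,60,-75,0],[150,100,-75,0],[150,140,-75,0],[150,180,-75,0],[150,200,-75,0],[150,200,-75,0]]'
python3 - <<'E'
from h import *
o=shot('3')
go([])
a=cv2.imread('pics/top_3.png')[150:210,205:385];a=cv2.resize(a,None,fx=4.4,fy=4.4,interpolation=cv2.INTER_CUBIC)
b=a.copy()
for d in 'RF':cv2.polylines(b,[outline(d,0,205,150,4.4).astype(int)],True,(0,255,0),1)
cv2.polylines(b,[outline('F',4,205,150,4.4).astype(int)],True,(0,0,255),1)
cv2.imwrite('pics/c3.png',np.vstack([a,b]))
E
```

```text
time_s: 10.0
tool_pos: [0.4535, 0.2365, 0.1917]
orientation: [-0.184, -3.084, 0.009]
ft_force: [0.7, -0.8, 0.3]
width: 0.0007
t 10.1 cab [-227.5  177.8] z 191.7 yawx 172.87 F [-0.5  0.6 -0.2] w 0.0002
```

View pics/c3.png

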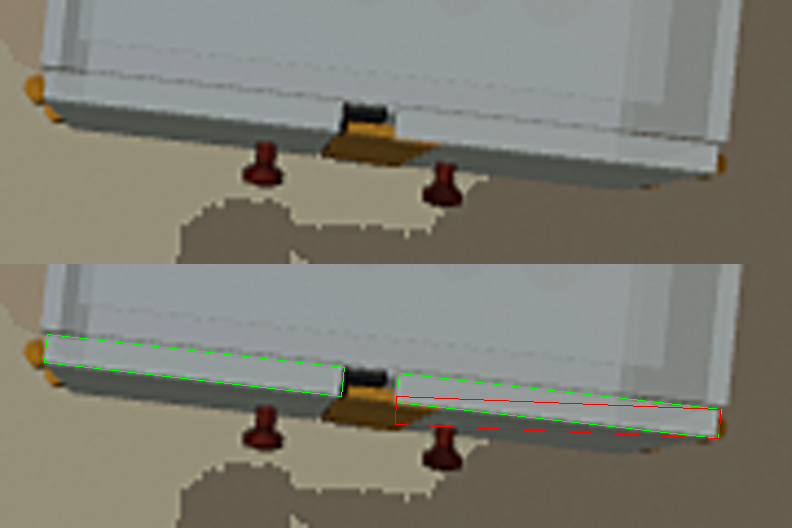

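View pics/top_3.png

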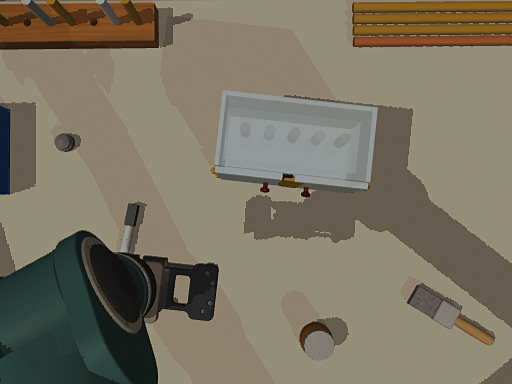

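Both door tops match their 0° outlines, and the brass flange at crop (370,130) lies over the black tongue at (367,112). The rod handle is still at (132,214) and the gripper is clear.

```bash
python3 -c "
from workcell import r
print(r.hand_in(), r.sense()['time_s'])"
```

```text
the job is handed in; nothing more can be done
the job is handed in; nothing more can be done
```

I shut the rebated door first, while the flanged door stood open at about 67°. I then shut the flanged door over it and handed the job in at about 10 s on the robot's clock.

- **Doors:** both stalled against their stops, at about 22 N on the tool for the rebated door and 32 N for the flanged one. In the final top picture both panel tops match the 0° outlines to within about a pixel, with the brass flange lying over the black tongue.
- **Rod and robot:** I never touched the lap rod. Its handle is still in the same place in the picture, though the arm hides part of the rod. The gripper was well clear of everything at hand-in.
- **Failed or disagreeing checks:** the first depth-based outline of the cabinet was too noisy, so I measured from picked pixels instead; those lengths agree with the given sizes to about 2 mm. The tool also tilted by about 3° during the pushes, which did no harm. I took no picture after handing in.

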